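# Touch the earthing stud, then run the earth tester

## Task

Get rid of static before any board is handled: rest the fingertips lightly on the round domed head of the earthing stud for about a second, without touching the tube-ended or the crossbar post beside it. Then press the long bar key of the grey bench tester fully down with the fingertips, leaving its small round key alone, let it come back up and draw the hand away well clear, 10 cm or more, of stud and tester. Do not pick up, shift or knock anything.

Things in the scene. Friction and masses are not known exactly. Their poses are not given: they have to be found in the camera images.
- dome_post: the earthing touch stud: a steel post on a round flange (64 mm diameter, 7 mm thick) fixed to the bench, with a smooth round mushroom-shaped domed head, 49 mm diameter, 18 mm thick; the only one of the three posts with a closed rounded top; origin on the bench under its axis, z up
- dome_top (a point): crown (highest point) of the domed head, on the post's axis, 60 mm above the bench while untouched
- dome_head (a joint): how far the domed head is pressed down, m: 0 untouched, 0.006 at its stop; it moves straight down on a spring, 1.2 N to start, 4.8 N at the stop, and comes back by itself
- tube_post: another steel post on the same flange, not to be touched: it ends in an upright open tube, 49 mm outside, 33 mm hole seen from above, 60 mm high, fixed and rigid; origin on the bench under its axis
- tbar_post: third steel post on the same flange, not to be touched: it ends in a level crossbar, 86 mm long with ball ends (along its own y), through a 26 mm hub, 60 mm high, fixed and rigid; origin on the bench under its axis
- tester: bench tester: loose grey box, 100 (x) x 150 (y) x 40 mm high to its top face, 0.6 to 1.2 kg, on rubber feet; dark display along its far (+x) half; on the near half two pale keys, both standing 10 mm above the top face: the long bar key at local (-22, +36) mm and a small round key, 22 mm diameter, at local (-22, -45) mm; origin at the centre of its underside
- bar_key_top (a point): centre of the top of the bar key (20 mm along the tester's x, 46 mm along its y), 50 mm above the bench while untouched
- bar_key (a joint): how far the bar key is pressed, m: 0 up, 0.005 fully down; moves straight down on a spring, 1.2 N to start, 4.2 N when fully down, comes back by itself
- round_key (a joint): how far the round key is pressed, m: 0 up, 0.005 fully down; not to be pressed
- dust_brush: bystander, loose, not to be disturbed: flat dust brush with wooden handle, 31x174x10 mm; origin at the centre of its underside
- tuner_board: bystander, loose, not to be disturbed: green circuit board with components, 55x90x26 mm; origin at the centre of its underside
- long_nose: bystander, loose, not to be disturbed: long-nose pliers with blue handles, 42x164x10 mm, lying; origin at the centre of its underside
- flux_tin: bystander, loose, not to be disturbed: round flux tin, 50 mm diameter, 20 mm high; origin at the centre of its underside
- heat_sink: bystander, loose, not to be disturbed: finned aluminium heat sink, 36x50x22 mm; origin at the centre of its underside
- motor_can: bystander, loose, not to be disturbed: small bare motor, 38x24x15 mm; origin at the centre of its underside
- solder_spool: bystander, loose, not to be disturbed: reel of solder, 54 mm diameter, 36 mm high; origin at the centre of its underside
- pvc_tape: bystander, loose, not to be disturbed: flat roll of black tape, 62 mm diameter, 18 mm high; origin at the centre of its underside

How it is judged:
On the way, in this order (a step that is already met when the one before it is completed fails the run):
1. the fingertips rest on the domed head (contact force between the fingers and dome_post above 0.3 N and value of joint dome_head above 0.0003 m), for 0.3 s.
2. the fingertips press the bar key down (contact force between the fingers and tester above 0.5 N and value of joint bar_key above 0.0038 m), for 0.05 s.
At the end, for the whole second after the job is handed in: Stud head and both keys are back up (within 1 mm), the TCP is more than 100 mm from the dome's crown and from the bar key, and the tester and all bystanders stand at rest within 20 mm of where they started (value of joint each of dome_head, bar_key, round_key below 0.001 m and distance between the grasp point and dome_top above 0.1 m and distance between the grasp point and bar_key_top above 0.1 m and linear speed of tester below 0.02 m/s and not (distance of tester from where it was at the start of the episode above 0.02 m) and distance of each of dust_brush, tuner_board, long_nose, flux_tin, heat_sink, motor_can, solder_spool, pvc_tape from where it was at the start of the episode below 0.02 m); the robot touches nothing.
It fails at once if the domed head is pressed hard or pinched (over 15 N) (contact force between the fingers and dome_post above 15 N).
It fails at once if the tube-ended or the crossbar post is touched (contact force between any of the fingers, the arm and tube_post above 0.5 N or contact force between any of the fingers, the arm and tbar_post above 0.5 N).
It fails at once if the round key is pressed (over 1.5 mm) (value of joint round_key above 0.0015 m).
It fails at once if the tester is shifted over 20 mm, lifted over 10 mm or tipped (distance of tester from where it was at the start of the episode above 0.02 m or height (world z) of tester above 0.01 m or angle between tester's own z axis and vertical above 0.1 rad).
It fails at once if a bystander is shifted over 20 mm or lifted over 10 mm (distance of any of dust_brush, tuner_board, long_nose, flux_tin, heat_sink, motor_can, solder_spool, pvc_tape from where it was at the start of the episode above 0.02 m or height (world z) of any of dust_brush, tuner_board, long_nose, flux_tin, heat_sink, motor_can, solder_spool, pvc_tape above 0.01 m).
It also fails if it takes over 40 s, if anything falls off the work surface, if the arm or the gripper's body presses on something with over 40 N, if the wrist force passes 120 N, or if a joint passes its speed limit or range.

## Robot

A 6-joint arm with a two-finger parallel gripper is mounted at the origin on a cart in front of the work surface, level with it; the furniture and walls round the work are solid. World frame = base frame: x ahead of the robot, y to its left, z up, the work surface at z = 0. Lengths are in m, angles in rad, forces in N, time in s.
With the tool pointing down it reaches from about 0.35 to 0.85 m from the base axis. Payload 8.1 kg.
Tool frame: the origin (TCP) lies between the finger pads, 19 mm behind the fingertips; this is the grasp point; z points along the fingers, y is the line along which they close (so a half turn about z gives the same grasp; the last joint's range is limited). The gripper opens to 93 mm and grips with 3 to 60 N. Pads are 15 mm wide; open, the fingers measure 128 mm over their backs; the gripper's body (75 mm by 188 mm) begins 65 mm behind the grasp point.
Start: joints at [-1.31, 0.13, 1.488, -0, 1.523, -0.085], TCP at [0.203, -0.564, 0.237] pointing down, gripper open.
Joint ranges: [-2.96, 2.96], [-0.89, 2.26], [0.02, 2.5], [-1.34, 4.48], [0, 2.73], [-2.66, 2.66]. Speed limits (rad/s): [2.39, 2.39, 2.79, 3.14, 3.14, 3.14].

## Interface

Orientations are given as a rotation vector (axis times angle).
In Python, from plant import robot, read_camera gives the robot as it stands (robot), with the cameras as plain functions.
- The arm moves only by the shell command python3 inch.py [FORCE], which reads ROWS from standard input. ROWS is a JSON list of rows, 1 to 20 of them, each of 5 numbers: the finger opening in m, then dx, dy, dz in m, then a turn about the tool's z in rad; each row shifts and turns the commanded pose from where the row before left it, along the tool's axes as they then stand; what a row does not reach is not made up. A row lasts 1/10 s, in which the tool goes at most 0.05 m and 0.15 rad, less where a joint would pass 70% of its speed; a pose out of reach is approached as far as the arm can. The fingers move at their own pace and stop on an object; FORCE is the grip in N (left out, the last holds). Time passes only in rows, so rows that do not move let the fingers close. It prints the time, the measured TCP pose, the force, the opening and the grip force at its end. Input that does not fit is refused with a message, and nothing moves.
- robot.read_state(): the state, without advancing time (a new reading comes with each control period).
- read_camera(name): name is "scene" or "top" or "wrist"; returns a dict with "image" (384x512x3 uint8, red, green, blue), "fx", "fy", "cx", "cy" (pixels), "R" (3x3) and "t" (3): a world point X has camera coordinates R X + t. Camera axes: x right, y down, z forward; pixel columns grow to the right and rows downward; lengths in m; the calibration is good to about 2 mm. A picture is of the moment at which its call begins. There is no depth.
- robot.close_job(): hands the job in; it is judged then, once.
The state is a dict: "t": time; "q": joint angles; "dq": joint speeds; "joint_torque": joint torques, N m; "tool_pos": TCP position; "orientation": TCP orientation; "force": force on the tool from outside, world axes, zero at the start; "wrist_torque": the same for the moment, N m; "opening": finger opening in m; "gripper_force": force on a finger pad.
Only numpy, scipy, OpenCV 4.12 (cv2) and the standard library are available. Lean on these libraries where they do the work, as an engineer would, in place of code of your own. Each camera call takes 0.05 s, during which the arm holds its last target. There are 200 camera calls.

## Working session

There is one attempt and no reset: what is moved stays moved. The work goes in short steps, Python scripts to look and compute and a shell command to move; the robot and the scene stay as the last step left them, time stands still between calls to the robot, and variables do not carry over. Pictures are saved under pics/ and viewed, at most 10 in all, crops included, and the job is handed in when it is done.

```bash
mkdir -p pics; ls; cat > h.py <<'E'
import numpy as np, cv2
from plant import robot, read_camera
def snap(cam,fn):
    c=read_camera(cam); cv2.imwrite('pics/'+fn+'.png',c['image'][:,:,::-1]); np.savez('pics/'+fn+'.npz',**c); return c
def load(fn): return dict(np.load('pics/'+fn+'.npz'))
def ray(c,u,v):
    R=c['R'];o=-R.T@c['t']; return o,R.T@np.array([(u-c['cx'])/c['fx'],(v-c['cy'])/c['fy'],1.])
def onz(c,u,v,z):
    o,d=ray(c,u,v); return o+d*(z-o[2])/d[2]
def proj(c,X):
    p=c['R']@np.array(X)+c['t']; return c['fx']*p[0]/p[2]+c['cx'],c['fy']*p[1]/p[2]+c['cy']
def tri(*l):
    A=np.zeros((3,3));b=np.zeros(3)
    for c,u,v in l:
        o,d=ray(c,u,v);d/=np.linalg.norm(d);P=np.eye(3)-np.outer(d,d);A+=P;b+=P@o
    X=np.linalg.solve(A,b); return X,[np.hypot(*(np.array(proj(c,X))-[u,v])).round(1) for c,u,v in l]
E
python3 - <<'E'
from h import *
for n in ('top','scene'):
    c=snap(n,n+'0'); print(n,(-c['R'].T@c['t']).round(3),c['fx'])
s=robot.read_state();print(s)
E
```

```text
inch.py
pics
plant.py
top [ 0.416 -0.091  1.324] 482.2412395828177
scene [-0.383 -0.944  0.966] 484.5066755633606
{'t': 0.1, 'q': array([-1.31040568e+00,  1.31092745e-01,  1.48917137e+00, -3.36606772e-05,
        1.52297344e+00, -8.54032340e-02]), 'dq': array([-1.77292506e-03, -1.71715267e-03, -3.49472067e-03,  2.27385565e-03,
        1.29899560e-03, -8.65955881e-05]), 'joint_torque': array([ 7.67611145e-04, -5.61340535e+01, -4.93095088e+01,  7.69917341e-02,
        2.90209427e-02, -7.12144924e-05]), 'tool_pos': array([ 0.20325106, -0.56401975,  0.23648752]), 'orientation': array([-3.09314140e+00, -5.40190723e-01,  2.78243617e-04]), 'force': array([ 0.35014841,  0.01696551, -0.29250052]), 'wrist_torque': array([-0.00365498, -0.00021711, -0.02196859]), 'gripper_force': 0.0, 'opening': 0.09285205260873226}
```

View pics/top0.png

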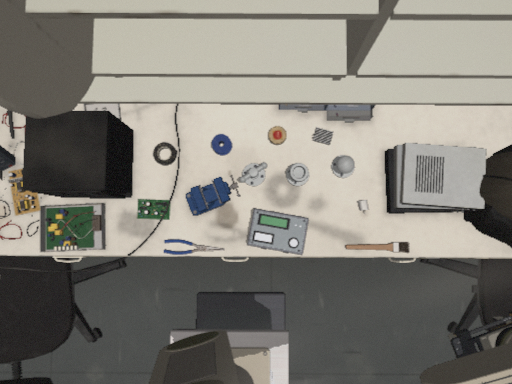

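View pics/scene0.png

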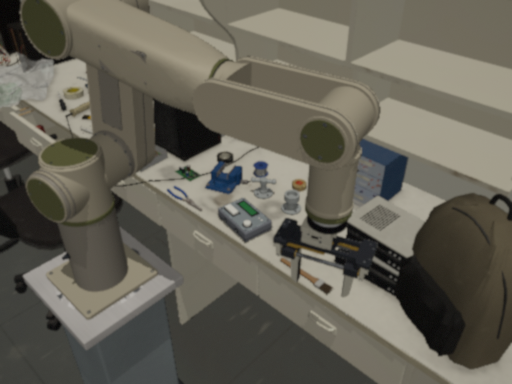

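The top view shows tbar post ~(253,175), tube post ~(298,174), domed post ~(343,166), tester ~(278,231) with bar key ~(263,238) and round key ~(293,243). In the scene view the arm hides the dome. I'll enlarge the middle of the top view and compute first positions.

```bash
python3 - <<'E'
from h import *
c=load('top0'); im=c['image'][110:270,220:420,::-1]; cv2.imwrite('pics/z.png',cv2.resize(im,(800,640),interpolation=2)[:600])
for n,u,v,z in [('dome',343,166,.06),('tube',298,174,.06),('tbar',253,175,.06),('bar',263,238,.05),('rnd',293,243,.05),('tester',278,231,.04),('shelfedge',300,103,.4),('benchedge',300,257,0)]:
    print(n,onz(c,u,v,z).round(3))
E
```

```text
dome [ 0.59  -0.299  0.06 ]
tube [ 0.568 -0.18   0.06 ]
tbar [ 0.564 -0.062  0.06 ]
bar [ 0.399 -0.089  0.05 ]
rnd [ 0.386 -0.168  0.05 ]
tester [ 0.418 -0.129  0.04 ]
shelfedge [ 0.667 -0.16   0.4  ]
benchedge [ 0.348 -0.19   0.   ]
```

View pics/z.png

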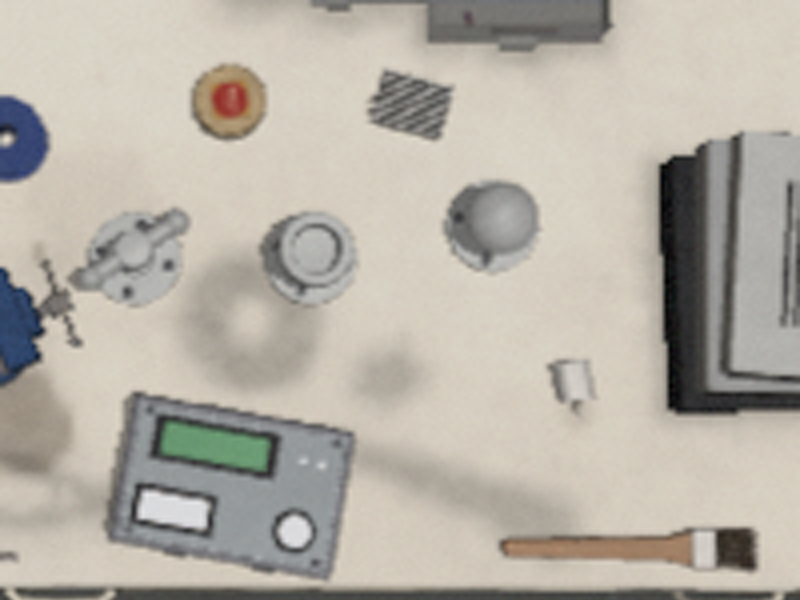

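The zoom shows the dome head centred at about (346,164) full-frame, the tube (299,172), the tbar (253,173), and the white keys at about (263,237) and (293,242). Next I measure these by masks and check the overhead shelf's height, since it may limit the wrist.

```bash
python3 - <<'E'
from h import *
c=load('top0'); im=c['image']; s=load('scene0')
m=(im.min(2)>200).astype(np.uint8); m[:, :250]=0; m[:205]=0; m[252:]=0; m[:,305:]=0
n,l,st,ce=cv2.connectedComponentsWithStats(m)
for i in range(1,n):
    if st[i,4]>20: print('top key',st[i],ce[i].round(2),onz(c,*ce[i],.05).round(4))
si=s['image']; m=(si.min(2)>150).astype(np.uint8); k=np.zeros_like(m);k[195:245,215:275]=1
n,l,st,ce=cv2.connectedComponentsWithStats(m*k)
for i in range(1,n):
    if st[i,4]>10: print('scene',st[i],ce[i].round(1))
print('exp scene bar',proj(s,[.399,-.089,.05]),'round',proj(s,[.386,-.168,.05]),'dome',proj(s,[.59,-.299,.06]))
# head of dome, grey dark blob
g=cv2.cvtColor(im,cv2.COLOR_RGB2GRAY); print(g[164,325:365]); print(g[145:185,346])
print('shelf tri',tri((c,347,75),(s,350,88)))
for z in (.4,.5,.6,.7,.8):print(z,onz(c,300,103,z)[0].round(3),[round(float(q)) for q in proj(s,onz(c,347,75,z))])
z=cv2.resize(si[0:260,130:512,::-1],(764,520),interpolation=2);cv2.imwrite('pics/z2.png',z)
E
```

```text
top key [255 233  17   9  99] [262.82 236.86] [ 0.402  -0.0884  0.05  ]
top key [290 239   7   7  37] [293.16 242.41] [ 0.388  -0.1681  0.05  ]
scene [237 195  20   9  63] [249.3 197.9]
scene [226 204  11  10  56] [231.3 208.4]
scene [215 218  13  13  43] [220.  225.1]
scene [244 220   6   5  26] [246.5 222. ]
scene [248 237  20   8  96] [259.4 241.6]
exp scene bar (np.float64(230.7800965268439), np.float64(208.5211002415996)) round (np.float64(246.31688151391197), np.float64(222.02372521345958)) dome (np.float64(324.60028346470756), np.float64(206.97600786836827))
[207 205 206 206 207 200 178 136  82  56  67  95 108 122 138 143 153 156
 165 171 180 177 172 168 163 163 158 154 140 173 210 209 212 212 209 209
 209 211 211 211]
[212 212 213 212 212 210 211 210 208 204 169 129 144 148 154 155 168 175
 178 177 173 170 171 162 158 151 142 132 154 184 182 181 177 209 207 208
 210 209 209 208]
shelf tri (array([ 0.72705438, -0.25426659,  0.38783216]), [np.float64(0.4), np.float64(0.3)])
0.4 0.667 [350, 84]
0.5 0.64 [341, 51]
0.6 0.613 [332, 15]
0.7 0.585 [321, -26]
0.8 0.558 [309, -72]
```

View pics/z2.png

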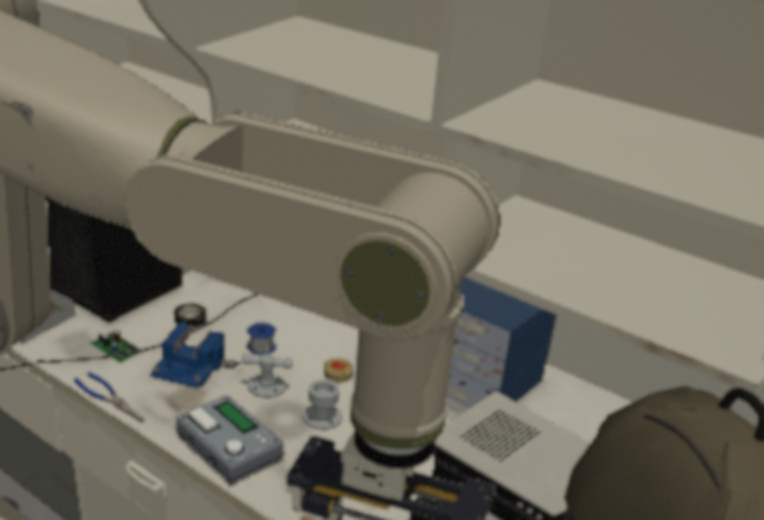

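The scene crop shows an upper shelf (divider foot ~(348,61) full-frame) and a lower shelf whose front edge runs to ~(512,190). I'll check which height puts the top view's edge lines there.

```bash
python3 - <<'E'
from h import *
c=load('top0'); s=load('scene0')
for z in (.2,.25,.3,.35,.4,.45,.5,.6):
    print(z,'x103',onz(c,300,103,z)[0].round(3),[[round(float(q)) for q in proj(s,onz(c,u,103,z))] for u in (350,420,500)],'x76',onz(c,300,76,z)[0].round(3),[[round(float(q)) for q in proj(s,onz(c,u,76,z))] for u in (100,347)])
print('bar',tri((c,262.82,236.86),(s,231.3,208.4)),'rnd',tri((c,293.16,242.41),(s,246.5,222)))
b=np.array([.402,-.0884]);r=np.array([.388,-.1681]);d=b-r;print(np.hypot(*d),'yaw',np.degrees(np.arctan2(-d[0],d[1])))
E
```

```text
0.2 x103 0.721 [[353, 150], [403, 171], [468, 199]] x76 0.787 [[231, 87], [364, 141]]
0.25 x103 0.707 [[350, 136], [398, 156], [461, 182]] x76 0.771 [[230, 77], [360, 128]]
0.3 x103 0.694 [[347, 122], [393, 140], [454, 164]] x76 0.754 [[230, 67], [357, 114]]
0.35 x103 0.68 [[343, 107], [388, 123], [447, 145]] x76 0.738 [[230, 55], [353, 100]]
0.4 x103 0.667 [[339, 91], [383, 106], [439, 126]] x76 0.721 [[229, 44], [349, 84]]
0.45 x103 0.653 [[336, 74], [377, 88], [431, 106]] x76 0.705 [[229, 31], [345, 68]]
0.5 x103 0.64 [[331, 57], [371, 69], [423, 85]] x76 0.688 [[228, 18], [341, 51]]
0.6 x103 0.613 [[322, 19], [359, 28], [406, 40]] x76 0.655 [[227, -11], [331, 15]]
bar (array([ 0.40191094, -0.08833836,  0.04843529]), [np.float64(0.0), np.float64(0.0)]) rnd (array([ 0.38762669, -0.16783496,  0.0490384 ]), [np.float64(0.2), np.float64(0.2)])
0.08092026940142995 yaw -9.962861794112788
```

Bar key triangulates to z≈0.048 and round key to 0.049 (text: 0.050), 80.9 mm apart (81 expected), tester yaw −10°. Shelf front is at x≈0.69. First I close the fingers and turn to the tester's yaw in place.

```bash
echo '[[0,0,0,0,0.13],[0,0,0,0,0.13],[0,0,0,0,0.13],[0,0,0,0,0.13],[0,0,0,0,0]]' | python3 inch.py 10
cat >> h.py <<'E'
from scipy.spatial.transform import Rotation as Ro
def to(X):
    s=robot.read_state(); R=Ro.from_rotvec(s['orientation']).as_matrix()
    print('tcp',s['tool_pos'].round(4),'yaw',np.degrees(np.arctan2(R[1,0],R[0,0])).round(1),'tool d',(R.T@(np.array(X)-s['tool_pos'])).round(4),'F',s['force'].round(2),'t',s['t'],'op',s['opening'].round(4))
E
python3 -c "
from h import *
to([.25,-.35,.237]);to([.48,-.33,.2])"
```

```text
t: 0.6
tool_pos: [0.2033, -0.5642, 0.2369]
orientation: [-3.129, 0.277, 0.001]
force: [-1.4, -0.0, -0.2]
opening: 0.0574
gripper_force: 0.0Traceback (most recent call last):
  File "<string>", line 3, in <module>
    to([.25,-.35,.237]);to([.48,-.33,.2])
    ~~^^^^^^^^^^^^^^^^^
  File "h.py", line 20, in to
    print('tcp',s['tool_pos'].round(4),'yaw',np.degrees(np.arctan2(R[1,0],R[0,0])).round(1),'tool d',(R.T@(np.array(X)-s['tool_pos'])).round(4),'F',s['force'].round(2),'t',s['t'],'op',s['opening'].round(4))
                                                                                                                                                                                        ^^^^^^^^^^^^^^^^^^
AttributeError: 'float' object has no attribute 'round'
```

```bash
sed -i "s/s\['opening'\].round(4)/s['opening']/" h.py
echo '[[0,0,-0.02,0,0],[0,0,-0.04,0,0],[0,0,-0.04,0,0],[0,0,-0.04,0,0],[0,0,-0.04,0,0],[0,0.01,-0.03,0,0],[0,0.03,-0.01,0,0],[0,0.04,-0.01,0,0],[0,0.04,-0.01,0,0],[0,0.04,-0.01,0,0],[0,0.04,-0.01,0,0],[0,0.03,-0.01,0,0],[0,0.01,0,0,0],[0,0,0,0,0]]' | python3 inch.py
python3 - <<'E'
from h import *
w=snap('wrist','w1');t=snap('top','t1')
to([.59,-.3,.2])
for n,X in (('dome',[.59,-.3,.06]),('bar',[.402,-.088,.05])): print(n,proj(w,X))
a=np.vstack([w['image'],t['image']]); cv2.imwrite('pics/v1.png',np.hstack([w['image'],t['image']])[:,:,::-1])
b=cv2.resize(np.hstack([w['image'],t['image']])[:,:,::-1],(800,300),interpolation=3)
cv2.imwrite('pics/v1.png',b)
E
```

```text
t: 2.0
tool_pos: [0.4871, -0.3399, 0.2367]
orientation: [-3.13, 0.267, 0.002]
force: [-0.1, -0.3, 0.6]
opening: 0.0004
gripper_force: 0.0
tcp [ 0.4856 -0.3404  0.2371] yaw -9.9 tool d [ 0.096  -0.0577  0.037 ] F [-1.12 -0.17  0.38] t 2.1 op 0.001181875290689603
dome (np.float64(206.67520676934387), np.float64(96.41951221933574))
bar (np.float64(88.59797304310746), np.float64(263.195381450005))
```

View pics/v1.png

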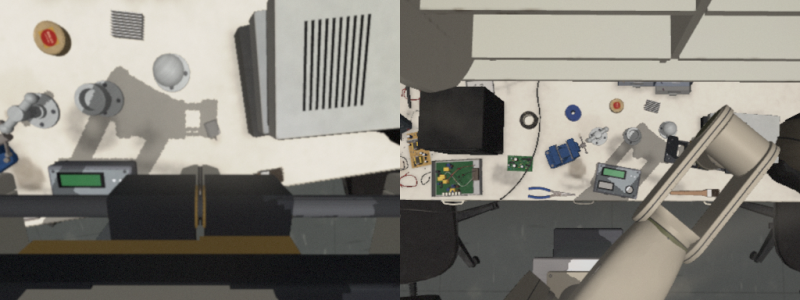

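Left (wrist view): dome head at about (218,92) in wrist pixels; right (top): the forearm's end is near (730,105) in the composite, nearing the shelf. I'll measure the dome from both views and check the wrist-to-shelf clearance.

```bash
python3 - <<'E'
from h import *
w=load('w1');t=load('top0');t1=load('t1')
def circ(c,x0,y0,x1,y1,r0,r1):
    g=cv2.cvtColor(c['image'],cv2.COLOR_RGB2GRAY)[y0:y1,x0:x1]; k=4
    g=cv2.GaussianBlur(cv2.resize(g,None,fx=k,fy=k,interpolation=2),(0,0),2)
    r=cv2.HoughCircles(g,cv2.HOUGH_GRADIENT,1.5,8,param1=80,param2=25,minRadius=int(r0*k),maxRadius=int(r1*k))
    return [] if r is None else [(round(a/k+x0-.375,2),round(b/k+y0-.375,2),round(q/k,2)) for a,b,q in r[0][:4]]
cw=circ(w,180,55,260,125,17,28); ct=circ(t,325,145,368,190,7,12); print(cw,ct)
for a in cw[:2]:
    for b in ct[:2]:
        X,e=tri((w,*a[:2]),(t,*b[:2])); print(X.round(4),e, 'dia', 2*a[2]/w['fx']*(w['R']@X+w['t'])[2], 2*b[2]/t['fx']*(t['R']@X+t['t'])[2])
s=robot.read_state();X=s['tool_pos']
for z in (.237,.35,.45,.55): print(z,[round(float(v)) for v in proj(t1,[X[0],X[1],z])], [onz(t1,(u-400)*1.28,v*1.28,z).round(3)[:2] for u,v in ((725,105),(778,150))])
print('q',s['q'].round(3))
cv2.imwrite('pics/z3.png',cv2.resize(t1['image'][90:290,290:512,::-1],(666,600),interpolation=2))
E
```

```text
[(np.float32(214.69), np.float32(87.81), np.float32(19.85)), (np.float32(216.56), np.float32(89.31), np.float32(21.91)), (np.float32(215.81), np.float32(91.19), np.float32(23.26)), (np.float32(218.81), np.float32(90.44), np.float32(23.34))] [(np.float32(342.81), np.float32(165.81), np.float32(11.76)), (np.float32(344.69), np.float32(163.94), np.float32(9.25)), (np.float32(342.81), np.float32(163.19), np.float32(11.35)), (np.float32(340.56), np.float32(164.69), np.float32(9.29))]
[ 0.5998 -0.3058  0.0172] [np.float64(3.1), np.float64(1.4)] dia 0.05204648781219792 0.06429162209417243
[ 0.6    -0.308   0.0347] [np.float64(1.0), np.float64(0.4)] dia 0.04948599780573826 0.0499017022841942
[ 0.5997 -0.307   0.0096] [np.float64(2.1), np.float64(1.0)] dia 0.05865828105389462 0.06465889300540895
[ 0.5998 -0.3091  0.028 ] [np.float64(0.1), np.float64(0.0)] dia 0.0556901419937922 0.05015596826976674
0.237 [375, 201] [array([ 0.639, -0.438]), array([ 0.508, -0.588])]
0.35 [387, 198] [array([ 0.616, -0.402]), array([ 0.498, -0.536])]
0.45 [401, 194] [array([ 0.595, -0.37 ]), array([ 0.49, -0.49])]
0.55 [419, 189] [array([ 0.575, -0.338]), array([ 0.481, -0.445])]
q [-0.698  0.113  1.508 -0.     1.522  1.046]
```

View pics/z3.png

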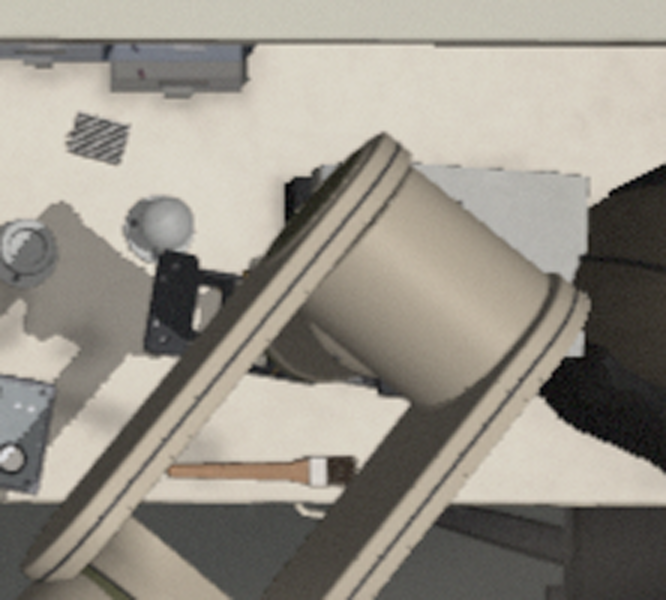

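The crop shows the wide forearm end; its leading corner (418,135 full-frame) is ~0.1 m ahead of the TCP, so shelf clearance needs proper numbers. I'll take a scene view from here and measure both.

```bash
python3 - <<'E'
from h import *
from scipy.optimize import brentq
t1=load('t1');P=robot.read_state()['tool_pos'];q1=-.698;a=np.array([np.cos(q1),np.sin(q1)])
f=lambda z:np.cross(np.r_[a,0],np.r_[(onz(t1,451,161,z)-P)[:2],0])[2]
for z in (.3,.35,.4,.45,.5,.55): print(z,f(z).round(3),((onz(t1,451,161,z)-P)[:2]@a).round(3),'corner',onz(t1,418,135,z)[:2].round(3))
s=snap('scene','s1');cv2.imwrite('pics/z4.png',cv2.resize(s['image'][0:240,200:512,::-1],(780,600),interpolation=2))
E
```

```text
0.3 -0.062 0.161 corner [ 0.625 -0.422]
0.35 -0.052 0.142 corner [ 0.615 -0.406]
0.4 -0.042 0.124 corner [ 0.605 -0.389]
0.45 -0.031 0.106 corner [ 0.594 -0.373]
0.5 -0.021 0.088 corner [ 0.584 -0.357]
0.55 -0.011 0.069 corner [ 0.574 -0.341]
```

View pics/z4.png

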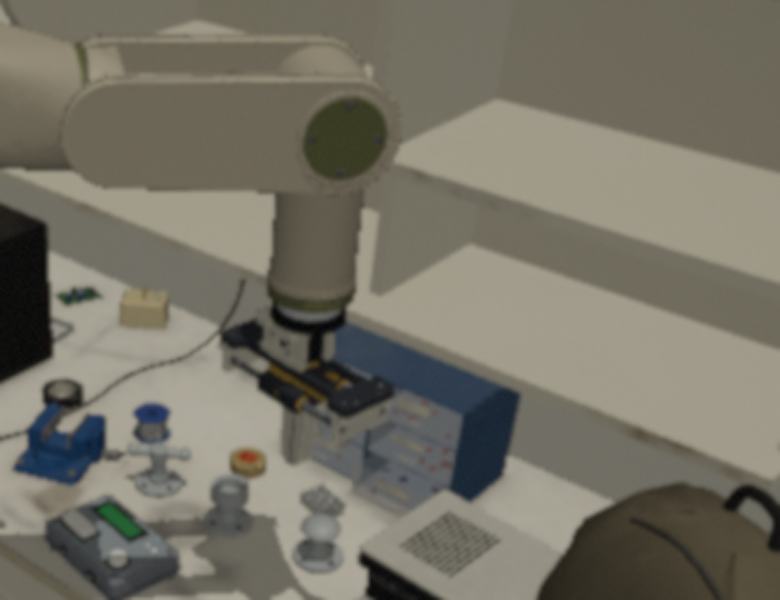

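Shelf fronts stand at x≈0.697 (z≈0.29 and 0.47); with closed fingers over the dome the wrist corner would come to ~0.683. To gain clearance I turn the tool radially, open to 60 mm, and touch with the outer fingertip, so the wrist stays ~45 mm clear. Dome measured at ≈(0.598,−0.307), diameter 49.5–50 mm (49 expected).

```bash
echo '[[0.06,0,0,0,-0.125],[0.06,0,0,0,-0.125],[0.06,0,0,0,-0.125],[0.06,0,0,0,-0.125],[0.06,0,0,0,-0.125],[0.06,0,0,0,-0.125],[0.06,0,0,0,-0.125],[0.06,0,0,0,-0.125],[0.06,0,0,0,-0.125],[0.06,0,0,0,-0.125],[0.06,0,0,0,0]]' | python3 inch.py
python3 - <<'E'
from h import *
t=load('top0');print(onz(t,344.69,163.94,.045),onz(t,344.69,163.94,.05))
to([.564,-.2885,.12])
E
```

```text
t: 3.25
tool_pos: [0.4853, -0.3408, 0.2378]
orientation: [2.697, 1.611, -0.0]
force: [-0.7, 0.2, 0.7]
opening: 0.0602
gripper_force: 0.0
[ 0.59728796 -0.30624998  0.045     ] [ 0.59657939 -0.3054077   0.05      ]
tcp [ 0.4853 -0.3408  0.2378] yaw 61.7 tool d [0.0834 0.0445 0.1178] F [-0.66  0.19  0.73] t 3.25 op 0.060229664979305875
```

```bash
echo '[[0.06,0.01,0.005,0,0],[0.06,0.02,0.01,0,0],[0.06,0.02,0.01,0,0],[0.06,0.02,0.01,0,0],[0.06,0.0134,0.0095,0,0],[0.06,0,0,0.03,0],[0.06,0,0,0.04,0],[0.06,0,0,0.03,0],[0.06,0,0,0.018,0],[0.06,0,0,0,0],[0.06,0,0,0,0]]' | python3 inch.py
python3 - <<'E'
from h import *
to([.564,-.2885,.079])
w=snap('wrist','w2');s=snap('scene','s2')
P=robot.read_state()['tool_pos'];print('dome in wrist',proj(w,[.597,-.3065,.06]),'scene',proj(s,[.597,-.3065,.06]),'tip',proj(s,P+[.039*.88,-.039*.474,-.019]))
a=cv2.resize(w['image'],(512,384));b=cv2.resize(s['image'][100:244,270:378],(288,384),interpolation=2)
cv2.imwrite('pics/v2.png',np.hstack([a,b])[:,:,::-1])
E
```

```text
t: 4.35
tool_pos: [0.5655, -0.2879, 0.1198]
orientation: [-2.699, -1.608, 0.0]
force: [0.4, -0.1, -0.2]
opening: 0.06
gripper_force: 0.0
tcp [ 0.5655 -0.2879  0.1198] yaw 61.6 tool d [-0.0012 -0.001   0.0408] F [ 0.35 -0.06 -0.22] t 4.35 op 0.06002982616281308
dome in wrist (np.float64(299.399168055074), np.float64(205.41049244670793)) scene (np.float64(327.99993408965406), np.float64(206.98681756887495)) tip (np.float64(330.1134456713911), np.float64(195.2283262945767))
```

View pics/v2.png

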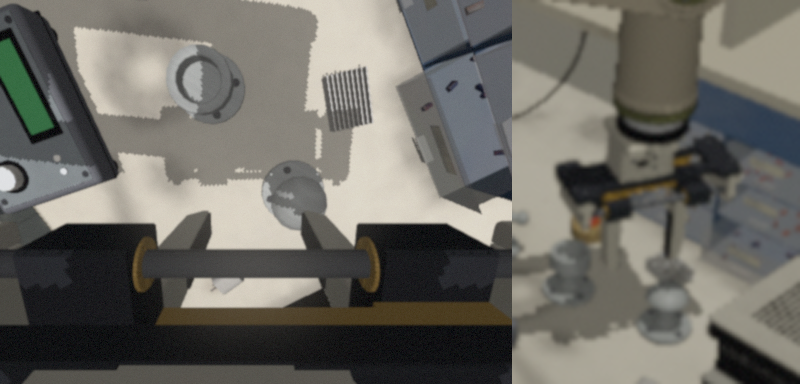

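Wrist view (left): the right fingertip at about (312,213) is just over the dome head (centre ~(297,200)); scene crop (right) shows that fingertip directly above the dome. Descending to just above, then gently on.

```bash
python3 -c "
from h import *
w=load('w2');P=robot.read_state()['tool_pos']
for k in (.03,.039,.0475): print(k,proj(w,P+[k*.88,-k*.474,-.019]))"
echo '[[0.06,0,0,0.015,0],[0.06,0,0,0.015,0],[0.06,0,0,0.007,0],[0.06,0,0,0,0],[0.06,0,0,0.001,0],[0.06,0,0,0.001,0],[0.06,0,0,0,0]]' | python3 inch.py
python3 -c "
from h import *
to([.564,-.2885,.079])"
```

```text
0.03 (np.float64(301.61398960016334), np.float64(223.2179823348937))
0.039 (np.float64(315.1293219133998), np.float64(223.19205425491506))
0.0475 (np.float64(327.89390172663286), np.float64(223.16756643333437))
t: 5.15
tool_pos: [0.5656, -0.2881, 0.0809]
orientation: [2.697, 1.609, 0.001]
force: [0.0, -1.1, 0.1]
opening: 0.0604
gripper_force: 0.0
tcp [ 0.5656 -0.2881  0.0809] yaw 61.6 tool d [-0.0011 -0.0012  0.0019] F [ 0.02 -1.13  0.08] t 5.15 op 0.06042462276082018
```

```bash
echo '[[0.06,0,0,0.001,0],[0.06,0,0,0.001,0],[0.06,0,0,0.001,0],[0.06,0,0,0.001,0],[0.06,0,0,0.0005,0],[0.06,0,0,0,0],[0.06,0,0,0,0]]' | python3 inch.py
for i in 1 2 3; do echo '[[0.06,0,0,0,0]]' | python3 inch.py|grep -E "^t|force|pos"; done
python3 -c "
from h import *
s=snap('scene','s3');b=cv2.resize(s['image'][150:240,270:390],(800,600),interpolation=2);cv2.imwrite('pics/v3.png',b[:,:,::-1])"
```

```text
t: 5.85
tool_pos: [0.5655, -0.2881, 0.0762]
orientation: [2.698, 1.609, 0.0]
force: [0.4, -1.2, 1.0]
opening: 0.0601
gripper_force: 1.1
t: 5.95
tool_pos: [0.5656, -0.288, 0.0762]
force: [0.2, -0.4, 2.5]
gripper_force: 1.1
t: 6.05
tool_pos: [0.5655, -0.288, 0.0761]
force: [1.2, -0.1, 2.9]
gripper_force: 1.1
t: 6.15
tool_pos: [0.5655, -0.288, 0.0761]
force: [1.0, -0.6, 2.5]
gripper_force: 1.1
```

View pics/v3.png

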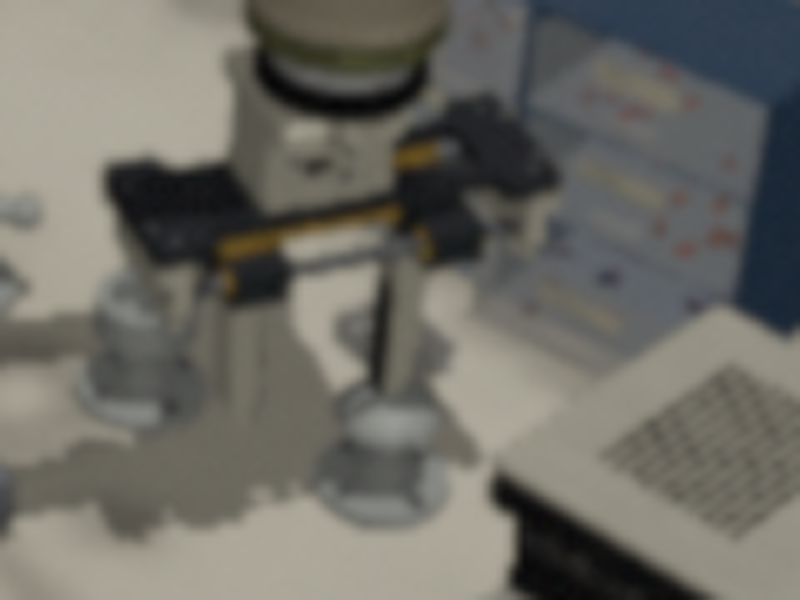

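The scene crop shows the fingertip resting on the dome head (~(385,400) in crop), wrist force ≈2.5 N upward, as the spring predicts. I hold a little longer, then rise.

```bash
echo '[[0.06,0,0,0,0],[0.06,0,0,0,0],[0.06,0,0,0,0],[0.06,0,0,0,0],[0.06,0,0,0,0],[0.06,0,0,-0.005,0],[0.06,0,0,-0.02,0],[0.06,0,0,-0.04,0],[0.06,0,0,-0.04,0],[0.06,0,0,-0.02,0],[0.06,0,0,0,0]]' | python3 inch.py
echo '[[0,-0.04,0,0,0],[0,-0.04,0,0,0],[0,0,0,0,0.125],[0,0,0,0,0.125],[0,0,0,0,0.125],[0,0,0,0,0.125],[0,0,0,0,0.125],[0,0,0,0,0.125],[0,0,0,0,0.125],[0,0,0,0,0.125],[0,0,0,0,0.125],[0,0,0,0,0.125],[0,0,0,0,0],[0,0,0,0,0]]' | python3 inch.py
python3 -c "
from h import *
to([.402,-.0884,.09])"
```

```text
t: 7.3
tool_pos: [0.5669, -0.2888, 0.2055]
orientation: [2.693, 1.607, 0.004]
force: [0.2, -0.6, -0.3]
opening: 0.0598
gripper_force: 0.0
t: 8.7
tool_pos: [0.5266, -0.3577, 0.1993]
orientation: [-3.129, 0.267, 0.003]
force: [-0.9, -0.5, -0.9]
opening: 0.0007
gripper_force: 0.0
tcp [ 0.5266 -0.3577  0.1993] yaw -9.8 tool d [-0.1683 -0.2441  0.11  ] F [-0.95 -0.54 -0.91] t 8.7 op 0.0006837140269816565
```

```bash
echo '[[0,-0.01,-0.02,0,0],[0,-0.03,-0.04,0,0],[0,-0.03,-0.04,0,0],[0,-0.03,-0.04,0,0],[0,-0.03,-0.04,0,0],[0,-0.03,-0.04,0,0],[0,-0.0083,-0.0241,0,0],[0,0,0,0,0],[0,0,0,0.03,0],[0,0,0,0.04,0],[0,0,0,0.03,0],[0,0,0,0.01,0],[0,0,0,0,0],[0,0,0,0,0]]' | python3 inch.py
python3 - <<'E'
from h import *
to([.402,-.0884,.069])
w=snap('wrist','w4');s=snap('scene','s4');P=robot.read_state()['tool_pos']
print('bar wrist',proj(w,[.402,-.0884,.05]),'tip',proj(w,P-[0,0,.019]))
b=cv2.resize(s['image'][170:260,190:290],(427,384),interpolation=2)
cv2.imwrite('pics/v4.png',np.hstack([cv2.resize(w['image'],(512,384))[:,70:443],b])[:,:,::-1])
E
```

```text
t: 10.1
tool_pos: [0.4047, -0.0894, 0.0922]
orientation: [3.129, -0.273, 0.002]
force: [-0.1, 0.3, 0.6]
opening: 0.0002
gripper_force: 0.0
tcp [ 0.4047 -0.0894  0.0922] yaw -10.0 tool d [-0.0029 -0.0005  0.0232] F [-0.13  0.26  0.64] t 10.1 op 0.00022978558297903872
bar wrist (np.float64(254.44015850342882), np.float64(215.61371095101538)) tip (np.float64(254.91875428663536), np.float64(222.96439610653763))
```

View pics/v4.png

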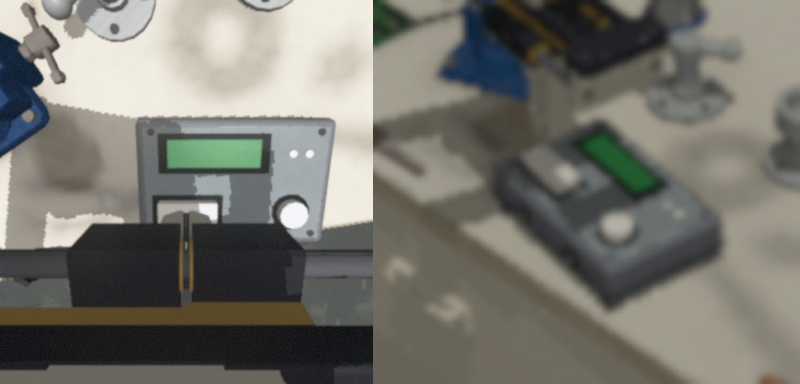

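Wrist view (left): fingertips centred over the bar key (~(258,210) wrist pixels), aligned, round key at right well clear; scene crop agrees. I correct x by −3 mm and press slowly.

```bash
echo '[[0,-0.003,0,0.005,0],[0,0,0,0.01,0],[0,0,0,0.006,0],[0,0,0,0.001,0],[0,0,0,0.001,0],[0,0,0,0.001,0],[0,0,0,0.001,0],[0,0,0,0.001,0],[0,0,0,0.001,0],[0,0,0,0,0]]' | python3 inch.py
echo '[[0,0,0,0.001,0],[0,0,0,0,0],[0,0,0,0,0]]' | python3 inch.py
```

```text
t: 11.2
tool_pos: [0.4009, -0.0882, 0.0641]
orientation: [-3.13, 0.273, 0.0]
force: [-3.9, 1.2, 5.5]
opening: 0.0005
gripper_force: 2.0
t: 11.5
tool_pos: [0.401, -0.0882, 0.0638]
orientation: [-3.13, 0.273, 0.0]
force: [-7.8, 2.8, 13.7]
opening: 0.0005
gripper_force: 7.1
```

Force of 13.7 N, well above 4.2 N: the key is on its stop. Now rise and draw away.

```bash
echo '[[0,0,0,0,0],[0,0,0,-0.003,0],[0,0,0,-0.01,0],[0,0,0,-0.03,0],[0,0,0,-0.04,0],[0,0,0,-0.04,0],[0,0,0,-0.04,0],[0,0,0,-0.02,0],[0,0,0,0,0],[0,0,0,0,0],[0,0,0,0,0],[0,0,0,0,0],[0,0,0,0,0]]' | python3 inch.py
python3 - <<'E'
from h import *
to([.402,-.0884,.05])
s=snap('scene','s5');s0=load('scene0')
for c in (s0,s):
    m=(c['image'].min(2)>140).astype(np.uint8);k=np.zeros_like(m);k[200:230,222:256]=1
    n,l,st,ce=cv2.connectedComponentsWithStats(m*k);print([(ce[i].round(1),st[i,4]) for i in range(1,n) if st[i,4]>10])
h=lambda c:cv2.inRange(cv2.cvtColor(c['image'],cv2.COLOR_RGB2HSV)[195:225,225:270],(50,100,30),(80,255,255))
for c in (s0,s): print(np.argwhere(h(c)).mean(0).round(2))
E
```

```text
t: 12.8
tool_pos: [0.4003, -0.088, 0.2447]
orientation: [-3.129, 0.273, 0.003]
force: [-0.0, 0.3, 0.5]
opening: 0.0008
gripper_force: 0.0
tcp [ 0.4003 -0.088   0.2447] yaw -10.0 tool d [0.0021 0.0002 0.1947] F [-0.03  0.27  0.49] t 12.8 op 0.000766280166192485
[(array([252.6, 201.6]), np.int32(28)), (array([231.3, 208.2]), np.int32(71)), (array([246.8, 221.9]), np.int32(31)), (array([223.9, 227.2]), np.int32(24))]
[(array([253. , 201.4]), np.int32(21)), (array([246.6, 222. ]), np.int32(27)), (array([223.7, 227.8]), np.int32(17))]
[12.95 22.38]
[12.86 22.18]
```

The display and round key sit at the same pixels as at the start (the bar key is only shadowed), so the tester hasn't moved. I hand the job in.

```bash
python3 -c "
from plant import robot, read_camera
print(robot.close_job())"
```

```text
the job is handed in; nothing more can be done
None
```

I held a fingertip on the dome head for about 1 s at roughly 2.5 N, pressed the bar key to its stop and released it, then drew the hand back about 19 cm from the key and further from the stud. The tester did not move, and I handed the job in at about 13 s; no verdict was returned.

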